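# Show the short heel block to the inspection camera

### The job

One of the five wooden heel blocks standing on the grey mat is clearly shorter than the others. Pick that one out and hold it up in the air to the inspection camera: its flat front face square to the lens, centred on the lens axis and 12 cm from the lens, standing upright in the camera's (tipped) view with its black rubber end down. Finish while still holding it there, steady; do not touch the camera, and leave the other blocks, the spool, the jar and the hammer where they are.

Things in the scene. Friction and masses are not known exactly. Their poses are not given: they have to be found in the camera images.
- heel_short_mid (a point): The short heel block: light wood, black rubber underneath, 48 mm high (others 64), 70 g. D-shaped from above, 51 mm long: flat front face 38 mm wide towards its own +x, flat parallel sides facing +y and -y (38 mm apart, 32 long), round back towards -x. Point: 24 mm above its underside, midway along the flat sides, 16 mm behind the front face. +z is up, away from the rubber.
- heel_short_face (a point): Centre of the short block's flat front face (16 mm along +x from heel_short_mid); axes as that.
- camera_head: White inspection camera head with black lens barrel (42 mm across). Origin: centre of the lens front, 280 mm above the table. It looks along its own -x, roughly back to the robot and 30 degrees down; y is level, +z is up in its picture. The head is 56 mm wide and reaches 95 mm behind the lens. A block shown as asked has axes parallel to these, its face centre at x = -120 mm, y = z = 0 here.
- camera: The camera's fixed stand, turned with the camera: origin on the table straight below the lens front; its foot (110 x 110 x 14 mm) is centred 70 mm and its column (18 mm thick, 325 mm tall with its clamp) 80 mm to its +x side, behind the lens.
- mat: Grey mat fixed to the table, 320 x 420 mm and 4 mm thick (the blocks stand on it); the origin is the centre of its underside.
- heel_a_mid (a point): A full-height heel block like the short one in shape, colour and axes but 64 mm high; this point lies half-way up (32 mm), midway along its flat sides. Leave it standing.
- heel_b_mid (a point): A full-height heel block like the short one in shape, colour and axes but 64 mm high; this point lies half-way up (32 mm), midway along its flat sides. Leave it standing.
- heel_c_mid (a point): A full-height heel block like the short one in shape, colour and axes but 64 mm high; this point lies half-way up (32 mm), midway along its flat sides. Leave it standing.
- heel_d_mid (a point): A full-height heel block like the short one in shape, colour and axes but 64 mm high; this point lies half-way up (32 mm), midway along its flat sides. Leave it standing.
- heel_short: The same short block, origin at the centre of its underside between the flat sides (24 mm below heel_short_mid); same axes.
- spool_mid (a point): Wooden spool of red thread, 36 mm across and 52 mm high, standing; this point is its centre. Leave it.
- jar_mid (a point): Amber glass jar with black lid, 56 mm across and 85 mm high, standing; this point is its centre. Leave it.
- hammer_grip (a point): Hammer lying on the table, 260 mm long, handle towards its own -x; this point is on its handle. Leave it.
Things that resemble listed ones, but are neither listed nor needed, are in the scene too. What is shaped like the heel_short but pink is not meant.

How it is judged:
By the outcome, as a careful person would: the job done as asked, in the order asked, and still so for the second after the job is handed in, while the arm keeps its last pose, push and grip.
It also fails if it takes over 32 s, if anything falls off the work surface, if the arm or the gripper's body presses on something with over 40 N, if the wrist force passes 120 N, or if a joint passes its speed limit or range.

### The arm

A 6-joint arm with a two-finger parallel gripper is mounted at the origin on the work surface. World frame = base frame: x ahead of the robot, y to its left, z up, the work surface at z = 0. Lengths are in mm, angles in degrees, forces in N, time in s.
With the tool pointing down it reaches from about 300 to 1000 mm from the base axis. Payload 5.1 kg.
Tool frame: the origin (TCP) lies at the very end of the fingers, on their centre line; the grasp point (between the pads) lies 19 mm behind it; z points along the fingers, y is the line along which they close (so a half turn about z gives the same grasp; the last joint's range is limited). The gripper opens to 95 mm and grips with 3 to 60 N. Pads are 20 mm wide; open, the fingers measure 119 mm over their backs; the gripper's body (75 mm by 180 mm) begins 59 mm behind the grasp point.
Start: joints at [-70.336, 7.093, 94.555, -0, 78.352, -4.733], TCP at [268.45, -591.962, 214.656] pointing down, gripper open.
Joint ranges: [-149.61, 149.61], [-58.7, 133.49], [1.44, 155.28], [-77.14, 257.14], [18.33, 153.61], [-166.67, 166.67]. Speed limits (degrees/s): [147.25, 147.25, 180, 180, 180, 180].

### API

Orientations are given as a 3x3 rotation matrix whose columns are the frame's x, y, z axes.
In Python, from bench import manip, camera, camera_model gives the robot as it stands. The module is installed in compiled form; this text tells all that it offers.
- The arm moves only by the shell command python3 -m pendant 'ROWS' [OPENING] [FORCE]. ROWS is JSON, a list of rows, each an object of numbers: "tx", "ty", "tz": the shift along the tool's x, y, z in m; "wx", "wy", "wz": the turn, a rotation vector about the tool's x, y, z in rad. In form: [{"tx": .., "ty": .., "tz": .., "wx": .., "wy": .., "wz": ..}, ...]. A call has 1 to 5 rows; each row is the pose to reach, as a shift and turn from the pose commanded when the call began, along the tool's axes at that moment; what a row does not reach only later rows make up. A row lasts 1/12 s, in which the tool goes at most 41.7 mm and 7.16 degrees, less where a joint would pass 70% of its speed; a pose out of reach is approached as far as the arm can. A call with a gripper value outside its range is refused whole. OPENING is the closure, from 0 (fully open) to 1 (shut), set as the call begins (- or left out, the last holds). The fingers move at their own pace and stop on an object; FORCE is the grip in N (left out, the last holds). Time passes only in rows, so rows that repeat a pose let the fingers close. It gives the time, the measured TCP pose, the force, the opening and the grip force at its end, in the units of the state.
- manip.get_obs(): the state, without advancing time (a new reading comes with each control period).
- camera(name): name is "scene" or "top"; returns the picture (384x512x3 uint8, red, green, blue); there is no depth.
- camera_model(name): a dict with "K" (3x3 intrinsics, pixels), "k1" (the pictures are not rectified: a ray, as slopes to the right and down, at radius r is drawn at 1 + k1 r^2 times it, then the intrinsics apply), "extrinsics" (4x4, takes a point from camera to world coordinates). Camera axes: x right, y down, z forward; pixel columns grow to the right and rows downward; lengths in mm; the calibration is good to about 2 mm. A picture is of the moment at which its call begins. camera_model takes no time and is no camera call.
- manip.job_done(): hands the job in; it is judged then, once.
The state is a dict: "t": time; "joint_positions": joint angles; "dq": joint speeds; "effort": joint torques, N m; "eef_pos": TCP position; "tool_rot": TCP orientation; "contact_force": force on the tool from outside, world axes, zero at the start; "torque": the same for the moment, N m; "width": finger opening in mm; "gripper_force": force on a finger pad.
Only numpy, scipy, OpenCV 4.12 (cv2) and the standard library are available. Lean on these libraries where they do the work, as an engineer would, in place of code of your own. Each camera call takes 0.05 s, during which the arm holds its last target. There are 200 camera calls.

## Working session

There is one attempt and no reset: what is moved stays moved. The work goes in short steps, Python scripts to look and compute and a shell command to move; the robot and the scene stay as the last step left them, time stands still between calls to the robot, and variables do not carry over. Pictures are saved under pics/ and viewed, at most 10 in all, crops included, and the job is handed in when it is done.

```bash
mkdir -p pics
python3 - <<'E'
from bench import manip,camera,camera_model
import cv2
for n in("scene","top"):
    im=camera(n)[:,:,::-1]; cv2.imwrite(f"pics/{n}0.png",cv2.resize(im,(800,600),interpolation=cv2.INTER_CUBIC)); cv2.imwrite(f"{n}0raw.png",im)
    m=camera_model(n);print(n,m)
o=manip.get_obs();print(o)
E
```

```text
scene {'K': array([[463.77000774,   0.        , 248.7097896 ],
       [  0.        , 463.77000774, 186.79635474],
       [  0.        ,   0.        ,   1.        ]]), 'k1': 0.027880208286894893, 'extrinsics': array([[ 4.18816058e-01,  7.33275733e-01, -5.35630292e-01,
         1.22299556e+03],
       [ 9.08055422e-01, -3.34726684e-01,  2.51780454e-01,
        -3.88695294e+02],
       [ 5.33474590e-03, -5.91831688e-01, -8.06043915e-01,
         1.16464709e+03],
       [ 0.00000000e+00,  0.00000000e+00,  0.00000000e+00,
         1.00000000e+00]])}
top {'K': array([[442.09479669,   0.        , 253.27989249],
       [  0.        , 442.09479669, 198.19540501],
       [  0.        ,   0.        ,   1.        ]]), 'k1': -0.1507357164132003, 'extrinsics': array([[ 4.66218772e-02, -9.77349364e-01,  2.06433092e-01,
         3.18938465e+02],
       [-9.98900395e-01, -4.66368701e-02,  4.79620910e-03,
        -9.29481672e+01],
       [ 4.93982138e-03, -2.06429705e-01, -9.78448964e-01,
         1.46453730e+03],
       [ 0.00000000e+00,  0.00000000e+00,  0.00000000e+00,
         1.00000000e+00]])}
{'t': 0.1, 'joint_positions': array([-7.03341237e+01,  7.12943236e+00,  9.46247893e+01,  1.21058047e-03,
        7.83529029e+01, -4.73209835e+00]), 'dq': array([ 0.03395336, -0.10889858, -0.09895652, -0.05007831, -0.01459439,
        0.01404425]), 'effort': array([ 1.78920359e-04, -4.18879974e+01, -3.61095965e+01,  7.77045731e-02,
        4.61683155e-02, -6.23186179e-05]), 'eef_pos': array([ 268.28699944, -591.41659424,  213.52881966]), 'tool_rot': array([[ 9.10700087e-01,  4.13067767e-01, -6.09723085e-04],
       [ 4.13068180e-01, -9.10698388e-01,  1.76758172e-03],
       [ 1.74857202e-04, -1.86159403e-03, -9.99998252e-01]]), 'contact_force': array([ 0.21064836,  0.32841697, -0.18188879]), 'torque': array([-0.02920313,  0.00147081,  0.01087175]), 'gripper_force': 0.0, 'width': 95.044922052112}
```

View pics/scene0.png

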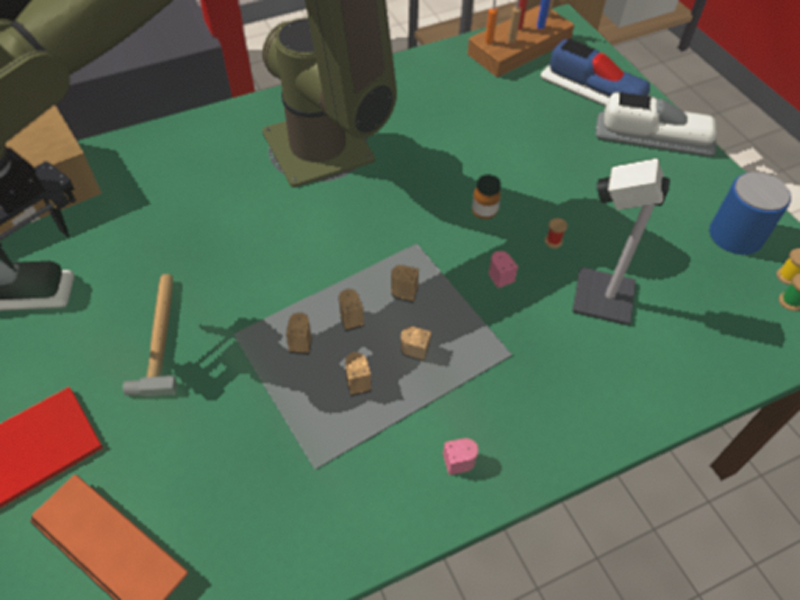

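View pics/top0.png

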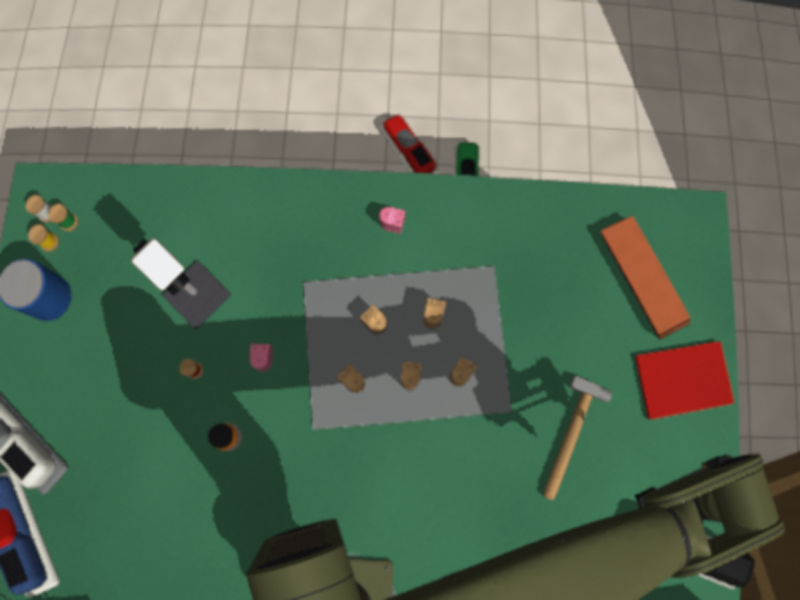

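Run:
```python
import cv2,numpy as np
t=cv2.imread("top0raw.png");s=cv2.imread("scene0raw.png")
def g(a):return np.uint8(255*(a/255.)**.6)
# blocks crops: scale 6
a=cv2.resize(g(t[180:260,205:315]),None,fx=7,fy=7,interpolation=cv2.INTER_CUBIC);cv2.imwrite("pics/tb.png",a)
a=cv2.resize(g(s[160:260,175:285]),None,fx=6,fy=6,interpolation=cv2.INTER_CUBIC);cv2.imwrite("pics/sb.png",a)
a=cv2.resize(g(t[145:215,75:155]),None,fx=5,fy=5,interpolation=cv2.INTER_CUBIC)
b=cv2.resize(g(s[95:215,360:440]),None,fx=5,fy=5,interpolation=cv2.INTER_CUBIC)
c=np.zeros((600,800,3),np.uint8);c[:350,:400]=a;c[:,400:]=b;cv2.imwrite("pics/cam.png",c)
```

```text
(no output)
```

View pics/tb.png

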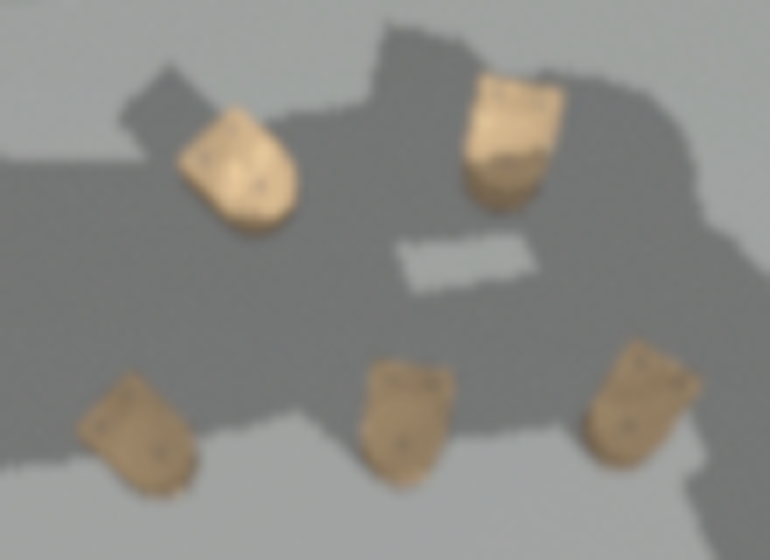

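View pics/sb.png

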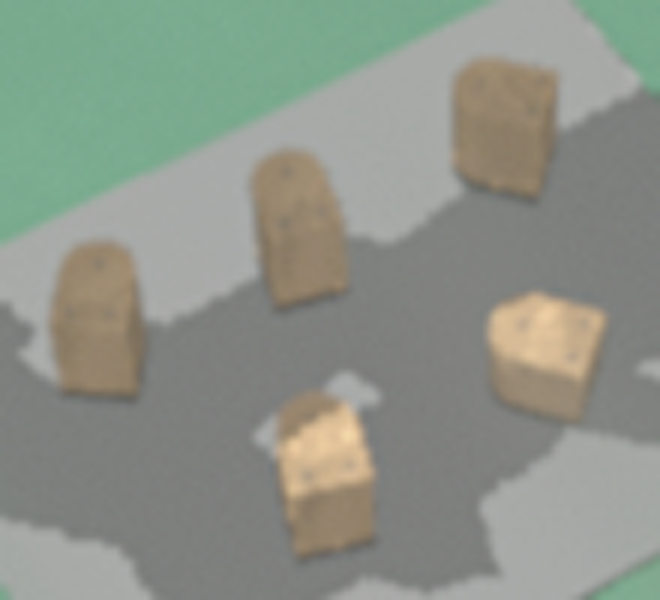

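View pics/cam.png

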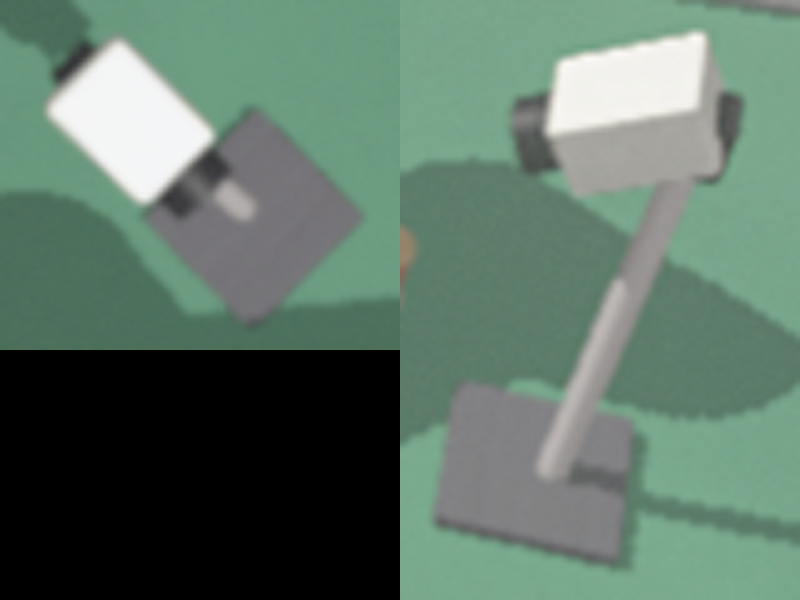

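The short block is the one at about (240,170) in the top crop and (545,355) in the scene crop: it shows the least side height and has the shortest shadow. I'll fit it and the camera stand in both views.

```bash
cat > h.py <<'E'
import numpy as np,cv2
from scipy.optimize import least_squares,minimize
from bench import manip,camera,camera_model
M={n:camera_model(n) for n in("top","scene")}
def proj(n,P):
    m=M[n];E=m["extrinsics"];p=(np.atleast_2d(P)-E[:3,3])@E[:3,:3];s=p[:,:2]/p[:,2:]
    s=s*(1+m["k1"]*(s**2).sum(1,keepdims=True));return s*m["K"][0,0]+m["K"][:2,2]
def Rz(a):c,s=np.cos(a),np.sin(a);return np.array([[c,-s,0],[s,c,0],[0,0,1.]])
def block(x,y,a,h=48,z0=4):
    t=np.linspace(np.pi/2,3*np.pi/2,25);o=np.vstack([[[16,-19],[16,19]],np.c_[-16+19*np.cos(t),19*np.sin(t)]])
    P=np.vstack([np.c_[o,0*o[:,0]+z] for z in(z0,z0+h)]);return P@Rz(a).T+[x,y,0]
def sil(n,P,S=8):
    im=np.zeros((384*2,512*2),np.uint8);p=proj(n,P)
    h=cv2.convexHull((p*2+.5).astype(np.float32).reshape(-1,1,2))
    cv2.fillConvexPoly(im,np.int32(np.round(h*16)),255,cv2.LINE_AA,4);return cv2.resize(im,(512,384),interpolation=cv2.INTER_AREA)/255.
E
cat > fit.py <<'E'
from h import *
I={n:cv2.imread(n+"0raw.png") for n in M}
mask={}
for n in M:
    b,g,r=[I[n][:,:,i].astype(float) for i in range(3)]
    v=(r-b)/(r+1); mask[n]=np.clip((v-.1)/.25,0,1); 
def ray(n,uv,z):
    f=lambda q:(proj(n,[q[0],q[1],z])[0]-uv); return least_squares(f,[600,-50]).x
seeds=[(240,170),(515,140),(140,435),(410,425),(640,405)]
for s in seeds:
    uv=np.array([205+s[0]/7,180+s[1]/7]);x0=ray("top",uv,35)
    uvs=proj("scene",[*x0,30])[0]
    W={}
    for n,c in(("top",uv),("scene",uvs)):
        X,Y=np.meshgrid(range(512),range(384));W[n]=(abs(X-c[0])<14)&(abs(Y-c[1])<17)
    def cost(q,h,ns=("top","scene")):
        return sum(((sil(n,block(*q[:2],q[2],h))-mask[n])[W[n]]**2).sum() for n in ns)
    for h in(48,64):
        best=min((minimize(cost,[*x0,a],args=(h,),method="Nelder-Mead",options=dict(initial_simplex=[[*x0,a],[x0[0]+8,x0[1],a],[x0[0],x0[1]+8,a],[*x0,a+.3]])) for a in(-.6,0,.6,1)),key=lambda r:r.fun)
        e=[cost(best.x,h,(n,)) for n in M]
        print(h,best.x[:2].round(1),np.degrees(best.x[2]).round(1),round(best.fun,1),np.round(e,1))
        if s==seeds[0] and h==48:
            for n in M:
                r=minimize(cost,best.x,args=(h,(n,)),method="Nelder-Mead",options=dict(initial_simplex=best.x+np.array([[0,0,0],[3,0,0],[0,3,0],[0,0,.1]])));print("  only",n,r.x[:2].round(1),np.degrees(r.x[2]).round(1),round(r.fun,1))
# stand
T=np.array([[257,108],[362,215],[250,325],[145,215]])/5+[75,145]-.4
S=np.array([[62,385],[235,420],[218,552],[37,517]])/5+[360,95]-.4
def foot(q):
    c=np.array([[15,55],[125,55],[125,-55],[15,-55]])*1.;P=np.c_[c,[14]*4]@Rz(q[2]).T+[q[0],q[1],0];return P
def err(q,only=None):
    P=foot(q);out=[]
    for n,O in(("top",T),("scene",S)):
        if only in(None,n):
            p=proj(n,P);D=np.linalg.norm(p[:,None]-O[None],axis=2);out.append((p-O[D.argmin(1)]).ravel())
    return np.concatenate(out)
x0=ray("top",T.mean(0),14)
for only in(None,"top","scene"):
    a=np.radians(45);r=least_squares(err,[x0[0]-50,x0[1]-50,a],args=(only,));print("stand",only,r.x[:2].round(1),np.degrees(r.x[2]).round(2),err(r.x).round(1))
    if only is None:q=r.x
R=Rz(q[2])@np.array([[np.cos(np.pi/6),0,-.5],[0,1,0],[.5,0,np.cos(np.pi/6)]])
t=np.linspace(0,2*np.pi,40)
L=np.c_[0*t,21*np.cos(t),21*np.sin(t)]@R.T+[q[0],q[1],280]
col=np.array([[80,0,14.]])@Rz(q[2]).T+[q[0],q[1],0]
c=[]
for n,(x,y),sz in(("top",(75,145),(80,70)),("scene",(360,95),(80,120))):
    im=cv2.resize(I[n][y:y+sz[1],x:x+sz[0]],None,fx=5,fy=5,interpolation=cv2.INTER_CUBIC);im=np.uint8(255*(im/255.)**.6)
    f=lambda P:np.int32((proj(n,P)-[x,y]+.5)*5).reshape(-1,1,2)
    cv2.polylines(im,[f(L)],True,(0,0,255));cv2.polylines(im,[f(foot(q))],True,(255,255,0));cv2.polylines(im,[f(np.array([[0,0,0],[-120,0,0]])@R.T+[q[0],q[1],280])],False,(0,255,255));cv2.circle(im,tuple(int(v) for v in f(col)[0,0]),3,(0,255,0))
    o=np.zeros((600,400,3),np.uint8);o[:im.shape[0]]=im;c.append(o)
cv2.imwrite("pics/cam2.png",np.hstack(c))
E
python3 fit.py
```

```text
48 [600.5 -34.1] 48.9 62.9 [23.1 39.8]
  only top [604.  -34.8] 48.8 2.3
  only scene [597. -32.] 49.1 17.8
64 [602.3 -34.4] 52.9 86.7 [11.8 74.9]
48 [ 619.4 -164.4] -13.6 86.5 [58.7 27.8]
64 [ 623.  -165.7] -12.9 42.1 [15.7 26.4]
48 [470.7   8. ] 61.1 105.6 [37.6 68. ]
64 [473.    4.8] 52.0 62.0 [14.6 47.4]
48 [ 488.6 -121.3] -11.4 73.4 [26.1 47.3]
64 [ 490.  -122.2] -11.2 46.0 [10.6 35.5]
48 [ 495.8 -230.5] -22.4 83.3 [57.9 25.4]
64 [ 500.2 -231.2] -23.5 56.8 [20.1 36.8]
stand None [594.1 300.9] 48.92 [-0.7  0.7 -1.   0.8 -0.3 -0.3  0.1 -0.3 -0.8 -0.7  0.1  0.2  0.3  2.
 -0.6  0.4]
stand top [594.6 299.7] 48.51 [-0.4  0.5 -0.5  0.4  0.3 -0.5  0.6 -0.3 -1.  -0.4 -0.   0.7 -0.1  2.5
 -1.   0.6]
stand scene [593.1 302.5] 49.29 [-1.2  1.1 -1.5  1.3 -1.   0.1 -0.4 -0.  -0.7 -1.1  0.3 -0.4  0.7  1.4
 -0.2 -0.1]
```

View pics/cam2.png

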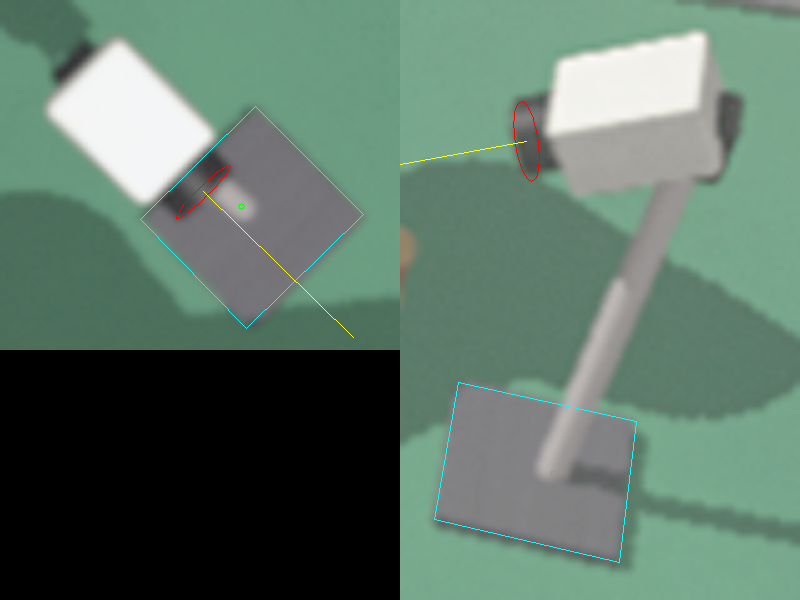

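The stand's fit overlays well in both views. The red lens ring lands on the barrel, the yellow axis points back at the robot, and foot corners agree to about 1 px. The scene fit of the block is skewed because the mask misses the black rubber, so I'll refit without it and work out the first move.

```bash
cat > go.py <<'E'
from h import *
from scipy.spatial.transform import Rotation as Ro
C=np.array([594.1,300.9,280]);CY=48.9
RC=Rz(np.radians(CY))@np.array([[np.cos(np.pi/6),0,-.5],[0,1,0],[.5,0,np.cos(np.pi/6)]])
F=np.diag([1.,-1,-1])   # tool = block @ F
def delta(p,R,o=None):
    o=o or manip.get_obs();T=o["tool_rot"]
    print("t",round(o["t"],2),"pos",o["eef_pos"].round(1),"shift m",(T.T@(np.array(p)-o["eef_pos"])/1000).round(4),"rot",Ro.from_matrix(T.T@R).as_rotvec().round(4),"w",round(o["width"],1),"F",round(o["gripper_force"],1),o["contact_force"].round(1))
E
python3 - <<'E'
import re
src=open('fit.py').read().split("seeds=")[0];exec(src)
q0=np.array([603.,-34,np.radians(49)])
W={}
for n in M:
    c=proj(n,[603,-34,30])[0];X,Y=np.meshgrid(range(512),range(384));W[n]=(abs(X-c[0])<14)&(abs(Y-c[1])<17)
for rub in(4,8,12):
  for n in M:
    cost=lambda q:((sil(n,block(*q[:2],q[2],48-rub,4+rub))-mask[n])[W[n]]**2).sum()
    r=minimize(cost,q0,method="Nelder-Mead",options=dict(initial_simplex=q0+np.array([[0,0,0],[5,0,0],[0,5,0],[0,0,.1]])))
    print(rub,n,r.x[:2].round(1),np.degrees(r.x[2]).round(1),round(r.fun,1))
from go import *
delta([602,-34,120],Rz(np.radians(49))@F)
E
```

```text
4 top [603.7 -34.9] 48.9 1.9
4 scene [597.5 -32.5] 48.9 9.1
8 top [603.2 -34.8] 49.4 1.8
8 scene [598.4 -33.3] 48.3 5.0
12 top [602.9 -35. ] 49.0 2.2
12 scene [599.  -33.7] 48.3 6.3
t 0.1 pos [ 268.3 -591.4  213.5] shift m [ 0.5341 -0.3696  0.0943] rot [-0.0018 -0.0006 -0.4294] w 95.0 F 0.0 [ 0.2  0.3 -0.2]
```

```bash
R='[{"tx":0.032,"ty":-0.022},{"tx":0.064,"ty":-0.045},{"tx":0.097,"ty":-0.067},{"tx":0.13,"ty":-0.09},{"tx":0.163,"ty":-0.113}]'
python3 -m pendant '[{"tx":0.02,"ty":-0.014},{"tx":0.053,"ty":-0.037},{"tx":0.086,"ty":-0.06},{"tx":0.119,"ty":-0.083},{"tx":0.152,"ty":-0.106}]' 0.25 20
python3 -m pendant '[{"tx":0.033,"ty":-0.023},{"tx":0.066,"ty":-0.046},{"tx":0.099,"ty":-0.069},{"tx":0.132,"ty":-0.092},{"tx":0.165,"ty":-0.115}]'
python3 -m pendant '[{"tx":0.033,"ty":-0.023},{"tx":0.066,"ty":-0.046},{"tx":0.099,"ty":-0.069},{"tx":0.132,"ty":-0.092},{"tx":0.150,"ty":-0.104}]'
python3 -c "
from go import *
delta([600.8,-34,120],Rz(np.radians(49))@F)"
```

```text
t 0.1 pos [ 268.3 -591.4  213.5] shift m [ 0.5331 -0.3701  0.0943] rot [-0.0018 -0.0006 -0.4294] w 95.0 F 0.0 [ 0.2  0.3 -0.2]$[0]: bad value
$[0]: bad value
$[0]: bad value
```

```bash
python3 -m pendant '[{"tx":0.02,"ty":-0.014,"tz":0,"wx":0,"wy":0,"wz":0},{"tx":0.053,"ty":-0.037,"tz":0,"wx":0,"wy":0,"wz":0},{"tx":0.086,"ty":-0.06,"tz":0,"wx":0,"wy":0,"wz":0},{"tx":0.119,"ty":-0.083,"tz":0,"wx":0,"wy":0,"wz":0},{"tx":0.152,"ty":-0.106,"tz":0,"wx":0,"wy":0,"wz":0}]' 0.25 20
python3 -m pendant '[{"tx":0.033,"ty":-0.023,"tz":0,"wx":0,"wy":0,"wz":0},{"tx":0.066,"ty":-0.046,"tz":0,"wx":0,"wy":0,"wz":0},{"tx":0.099,"ty":-0.069,"tz":0,"wx":0,"wy":0,"wz":0},{"tx":0.132,"ty":-0.092,"tz":0,"wx":0,"wy":0,"wz":0},{"tx":0.165,"ty":-0.115,"tz":0,"wx":0,"wy":0,"wz":0}]'
python3 -c "
from go import *
delta([600.8,-34,120],Rz(np.radians(49))@F)"
```

```text
t: 0.52
eef_pos: [363.4, -430.8, 214.0]
tool_rot: [[0.911, 0.412, -0.0], [0.412, -0.911, 0.001], [-0.0, -0.001, -1.0]]
contact_force: [0.6, 0.5, -0.6]
width: 72.6
gripper_force: 0.0
t: 0.93
eef_pos: [466.2, -257.8, 214.3]
tool_rot: [[0.911, 0.413, -0.0], [0.413, -0.911, 0.0], [-0.0, -0.0, -1.0]]
contact_force: [0.9, -0.7, 0.2]
width: 71.1
gripper_force: 0.0
t 0.93 pos [ 466.2 -257.8  214.3] shift m [ 0.215  -0.1482  0.0943] rot [-4.000e-04  2.000e-04 -4.296e-01] w 71.1 F 0.0 [ 0.9 -0.7  0.2]
```

```bash
python3 -m pendant '[{"tx":0.033,"ty":-0.023,"tz":0.006,"wx":0,"wy":0,"wz":-0.08},{"tx":0.065,"ty":-0.045,"tz":0.012,"wx":0,"wy":0,"wz":-0.16},{"tx":0.097,"ty":-0.067,"tz":0.018,"wx":0,"wy":0,"wz":-0.24},{"tx":0.13,"ty":-0.09,"tz":0.024,"wx":0,"wy":0,"wz":-0.32},{"tx":0.16,"ty":-0.11,"tz":0.03,"wx":0,"wy":0,"wz":-0.43}]'
python3 -c "
from go import *
delta([600.8,-34,100],Rz(np.radians(49))@F)"
```

```text
t: 1.35
eef_pos: [566.6, -91.1, 184.0]
tool_rot: [[0.652, 0.758, -0.0], [0.758, -0.652, 0.0], [-0.0, -0.001, -1.0]]
contact_force: [1.0, -1.2, -0.5]
width: 71.5
gripper_force: 0.0
t 1.35 pos [566.6 -91.1 184. ] shift m [ 0.0656 -0.0112  0.084 ] rot [-0.0005  0.      0.0057] w 71.5 F 0.0 [ 1.  -1.2 -0.5]
```

```bash
python3 -m pendant '[{"tx":0.026,"ty":-0.004,"tz":0.025,"wx":0,"wy":0,"wz":0.006},{"tx":0.052,"ty":-0.009,"tz":0.05,"wx":0,"wy":0,"wz":0.006},{"tx":0.0655,"ty":-0.011,"tz":0.075,"wx":0,"wy":0,"wz":0.006},{"tx":0.0655,"ty":-0.011,"tz":0.084,"wx":0,"wy":0,"wz":0.006},{"tx":0.0655,"ty":-0.011,"tz":0.084,"wx":0,"wy":0,"wz":0.006}]'
python3 -c "
from go import *
delta([600.8,-34,13],Rz(np.radians(49))@F)
n='top';im=camera(n)[:,:,::-1];cv2.imwrite('top1raw.png',im);s=camera('scene')[:,:,::-1]
a=cv2.resize(im[170:240,200:270],(400,400),interpolation=cv2.INTER_CUBIC);b=cv2.resize(s[180:250,230:300],(400,400),interpolation=cv2.INTER_CUBIC)
cv2.imwrite('pics/ab.png',np.uint8(255*(np.hstack([a,b])/255.)**.6))"
```

```text
t: 1.77
eef_pos: [598.1, -36.0, 96.6]
tool_rot: [[0.659, 0.752, -0.008], [0.752, -0.659, 0.001], [-0.004, -0.006, -1.0]]
contact_force: [0.1, 0.4, -0.8]
width: 71.4
gripper_force: 0.0
t 1.77 pos [598.1 -36.   96.6] shift m [0.0037 0.0012 0.0836] rot [-0.0061  0.0044 -0.0039] w 71.4 F 0.0 [ 0.1  0.4 -0.8]
```

View pics/ab.png

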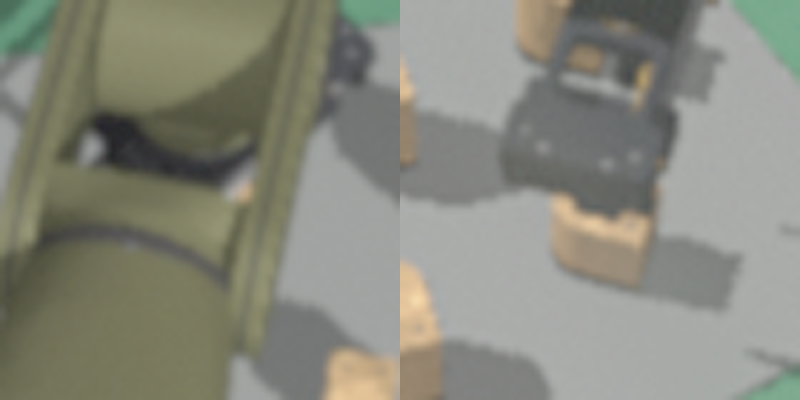

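The top view is blocked by the arm. The scene view shows the open gripper right over the short block, around (600,220) in the picture. I'll descend.

```bash
python3 -m pendant '[{"tx":0.0,"ty":0,"tz":0.0,"wx":0,"wy":0,"wz":0},{"tx":0.001,"ty":0,"tz":0.015,"wx":0,"wy":0,"wz":0},{"tx":0.001,"ty":0,"tz":0.03,"wx":0,"wy":0,"wz":0},{"tx":0.001,"ty":0,"tz":0.04,"wx":0,"wy":0,"wz":0},{"tx":0.001,"ty":0,"tz":0.04,"wx":0,"wy":0,"wz":0}]'
python3 -c "
from go import *
delta([600.8,-34,13],Rz(np.radians(49))@F)"
```

```text
t: 2.28
eef_pos: [600.3, -36.8, 59.6]
tool_rot: [[0.661, 0.75, -0.002], [0.75, -0.661, 0.0], [-0.001, -0.002, -1.0]]
contact_force: [-1.2, -0.0, -0.3]
width: 71.5
gripper_force: 0.0
t 2.28 pos [600.3 -36.8  59.6] shift m [ 0.0025 -0.0013  0.0466] rot [-0.0018  0.0013 -0.0066] w 71.5 F 0.0 [-1.2 -0.  -0.3]
```

```bash
python3 -m pendant '[{"tx":0.002,"ty":-0.001,"tz":0.012,"wx":0,"wy":0,"wz":-0.006},{"tx":0.002,"ty":-0.001,"tz":0.024,"wx":0,"wy":0,"wz":-0.006},{"tx":0.002,"ty":-0.001,"tz":0.036,"wx":0,"wy":0,"wz":-0.006},{"tx":0.002,"ty":-0.001,"tz":0.045,"wx":0,"wy":0,"wz":-0.006},{"tx":0.002,"ty":-0.001,"tz":0.045,"wx":0,"wy":0,"wz":-0.006}]'
python3 -m pendant '[{"tx":0,"ty":0,"tz":0,"wx":0,"wy":0,"wz":0},{"tx":0,"ty":0,"tz":0,"wx":0,"wy":0,"wz":0},{"tx":0,"ty":0,"tz":0,"wx":0,"wy":0,"wz":0},{"tx":0,"ty":0,"tz":0,"wx":0,"wy":0,"wz":0},{"tx":0,"ty":0,"tz":0,"wx":0,"wy":0,"wz":0}]' 1 25
python3 -m pendant '[{"tx":0,"ty":0,"tz":0,"wx":0,"wy":0,"wz":0},{"tx":0,"ty":0,"tz":0,"wx":0,"wy":0,"wz":0},{"tx":0,"ty":0,"tz":0,"wx":0,"wy":0,"wz":0}]'
python3 -c "
from go import *
delta([600.8,-34,100],Rz(np.radians(49))@F)"
```

```text
t: 2.7
eef_pos: [599.9, -33.6, 12.5]
tool_rot: [[0.656, 0.755, -0.005], [0.755, -0.656, 0.001], [-0.003, -0.004, -1.0]]
contact_force: [-0.8, -0.2, -0.5]
width: 71.2
gripper_force: 0.0
t: 3.12
eef_pos: [602.5, -34.0, 16.4]
tool_rot: [[0.656, 0.755, 0.001], [0.755, -0.656, -0.0], [0.001, 0.001, -1.0]]
contact_force: [0.6, 0.6, -0.6]
width: 43.1
gripper_force: 0.0
t: 3.37
eef_pos: [602.4, -34.0, 16.2]
tool_rot: [[0.656, 0.755, 0.001], [0.755, -0.656, -0.0], [0.0, 0.001, -1.0]]
contact_force: [-1.2, 0.9, 2.8]
width: 38.1
gripper_force: 24.7
t 3.37 pos [602.4 -34.   16.2] shift m [-0.001  -0.0011 -0.0838] rot [ 0.0007 -0.0005  0.0006] w 38.1 F 24.7 [-1.2  0.9  2.8]
```

```bash
python3 -m pendant '[{"tx":0,"ty":0,"tz":-0.01,"wx":0,"wy":0,"wz":0},{"tx":0,"ty":0,"tz":-0.035,"wx":0,"wy":0,"wz":0},{"tx":0,"ty":0,"tz":-0.065,"wx":0,"wy":0,"wz":0},{"tx":0,"ty":0,"tz":-0.1,"wx":0,"wy":0,"wz":0},{"tx":0,"ty":0,"tz":-0.135,"wx":0,"wy":0,"wz":0}]'
python3 -m pendant '[{"tx":0,"ty":0,"tz":-0.025,"wx":0,"wy":0,"wz":0},{"tx":0,"ty":0,"tz":-0.04,"wx":0,"wy":0,"wz":0},{"tx":0,"ty":0,"tz":-0.05,"wx":0,"wy":0,"wz":0},{"tx":0,"ty":0,"tz":-0.05,"wx":0,"wy":0,"wz":0}]'
cat >> go.py <<'E'
def target(dx=0.,back=0.,s=11.8): # dx: block mid offset along tool x from the TCP
    T=RC@F; return C+RC@[-136-back,0,0]+T@[-dx,0,s],T
E
python3 -c "
from go import *
print(target(-1,30)[0])
delta(*target(-1,30))"
```

```text
t: 3.78
eef_pos: [601.2, -33.8, 151.8]
tool_rot: [[0.656, 0.755, -0.002], [0.755, -0.656, 0.0], [-0.001, -0.001, -1.0]]
contact_force: [0.7, 0.8, -0.3]
width: 38.1
gripper_force: 24.7
t: 4.12
eef_pos: [603.3, -34.1, 204.0]
tool_rot: [[0.656, 0.755, 0.005], [0.755, -0.656, -0.001], [0.003, 0.004, -1.0]]
contact_force: [0.8, -0.3, 0.0]
width: 38.2
gripper_force: 24.7
[504.04340961 197.66619223 187.28090024]
t 4.12 pos [603.3 -34.1 204. ] shift m [ 0.1099 -0.2269  0.0161] rot [0.0035 0.5208 0.0034] w 38.2 F 24.7 [ 0.8 -0.3  0. ]
```

```bash
python3 -m pendant '[{"tx":0.009,"ty":-0.018,"tz":0.001,"wx":0,"wy":0.04,"wz":0},{"tx":0.022,"ty":-0.045,"tz":0.003,"wx":0,"wy":0.1,"wz":0},{"tx":0.036,"ty":-0.074,"tz":0.005,"wx":0,"wy":0.17,"wz":0},{"tx":0.05,"ty":-0.103,"tz":0.007,"wx":0,"wy":0.24,"wz":0},{"tx":0.064,"ty":-0.132,"tz":0.009,"wx":0,"wy":0.3,"wz":0}]'
python3 -c "
from go import *
delta(*target(-1,30))"
```

```text
t: 4.53
eef_pos: [542.6, 101.9, 189.3]
tool_rot: [[0.627, 0.755, 0.192], [0.72, -0.656, 0.225], [0.296, -0.003, -0.955]]
contact_force: [0.2, 0.5, -0.5]
width: 38.2
gripper_force: 24.7
t 4.53 pos [542.6 101.9 189.3] shift m [ 0.0442 -0.0919  0.0161] rot [-3.200e-03  2.227e-01  2.000e-04] w 38.2 F 24.7 [ 0.2  0.5 -0.5]
```

```bash
python3 -m pendant '[{"tx":0.013,"ty":-0.028,"tz":0.004,"wx":0,"wy":0.065,"wz":0},{"tx":0.026,"ty":-0.055,"tz":0.008,"wx":0,"wy":0.13,"wz":0},{"tx":0.037,"ty":-0.077,"tz":0.012,"wx":0,"wy":0.19,"wz":0},{"tx":0.044,"ty":-0.092,"tz":0.015,"wx":0,"wy":0.22,"wz":0},{"tx":0.044,"ty":-0.092,"tz":0.015,"wx":0,"wy":0.22,"wz":0}]'
python3 -m pendant '[{"tx":0,"ty":0,"tz":0,"wx":0,"wy":0,"wz":0},{"tx":0,"ty":0,"tz":0,"wx":0,"wy":0,"wz":0},{"tx":0,"ty":0,"tz":0,"wx":0,"wy":0,"wz":0}]'
python3 -c "
from go import *
delta(*target(-1,0))"
```

```text
t: 4.95
eef_pos: [501.5, 197.8, 186.4]
tool_rot: [[0.57, 0.757, 0.32], [0.657, -0.654, 0.376], [0.494, -0.004, -0.87]]
contact_force: [-0.4, -0.5, -0.7]
width: 38.2
gripper_force: 24.7
t: 5.2
eef_pos: [505.9, 195.8, 190.2]
tool_rot: [[0.57, 0.755, 0.326], [0.655, -0.656, 0.374], [0.496, -0.0, -0.868]]
contact_force: [0.4, 0.1, -0.3]
width: 37.7
gripper_force: 24.7
t 5.2 pos [505.9 195.8 190.2] shift m [ 0.0287 -0.0026  0.0025] rot [-0.0008  0.0043  0.0013] w 37.7 F 24.7 [ 0.4  0.1 -0.3]
```

```bash
python3 -m pendant '[{"tx":0.01,"ty":-0.001,"tz":0.001,"wx":0,"wy":0.002,"wz":0},{"tx":0.02,"ty":-0.002,"tz":0.002,"wx":0,"wy":0.004,"wz":0.001},{"tx":0.0285,"ty":-0.0025,"tz":0.0025,"wx":0,"wy":0.004,"wz":0.001},{"tx":0.0285,"ty":-0.0025,"tz":0.0025,"wx":0,"wy":0.004,"wz":0.001},{"tx":0.0285,"ty":-0.0025,"tz":0.0025,"wx":0,"wy":0.004,"wz":0.001}]'
python3 -m pendant '[{"tx":0,"ty":0,"tz":0,"wx":0,"wy":0,"wz":0},{"tx":0,"ty":0,"tz":0,"wx":0,"wy":0,"wz":0},{"tx":0,"ty":0,"tz":0,"wx":0,"wy":0,"wz":0},{"tx":0,"ty":0,"tz":0,"wx":0,"wy":0,"wz":0}]'
cat > chk.py <<'E'
from go import *
import sys
delta(*target(-1,0));o=manip.get_obs()
T=o["tool_rot"];mid=o["eef_pos"]+T@[-1,0,-11.8];B=T@F
P=(block(0,0,0,48,-24))@B.T+mid
t=np.linspace(0,2*np.pi,40);L=np.c_[0*t,21*np.cos(t),21*np.sin(t)]@RC.T+C
out=[]
for n in("top","scene"):
    im=camera(n)[:,:,::-1].copy();cv2.imwrite(n+"2raw.png",im)
    c=proj(n,[mid])[0];c=(c+proj(n,[C])[0])/2;x,y=np.int32(c)-[25,30]
    a=np.uint8(255*(cv2.resize(im[y:y+70,x:x+50],(400,560),interpolation=cv2.INTER_CUBIC)/255.)**.6)
    f=lambda Q:np.int32((proj(n,Q)-[x,y]+.5)*8).reshape(-1,1,2)
    k=len(P)//2
    for Q in(P[:k],P[k:]):cv2.polylines(a,[f(Q)],True,(255,255,0))
    cv2.polylines(a,[f(L)],True,(0,0,255));print(n,x,y);out.append(a)
cv2.imwrite("pics/"+sys.argv[1],np.hstack(out))
E
python3 chk.py f1.png
```

```text
t: 5.62
eef_pos: [521.0, 218.2, 203.0]
tool_rot: [[0.568, 0.755, 0.328], [0.654, -0.656, 0.378], [0.501, -0.0, -0.866]]
contact_force: [0.0, 0.7, 0.5]
width: 38.3
gripper_force: 24.7
t: 5.95
eef_pos: [520.2, 217.5, 202.1]
tool_rot: [[0.569, 0.754, 0.328], [0.653, -0.656, 0.378], [0.5, -0.001, -0.866]]
contact_force: [0.3, 0.7, -1.3]
width: 38.3
gripper_force: 24.7
t 5.95 pos [520.2 217.5 202.1] shift m [0.0005 0.0008 0.    ] rot [-0.0013 -0.0001  0.0008] w 38.3 F 24.7 [ 0.3  0.7 -1.3]
top 107 169
scene 335 96
```

View pics/f1.png

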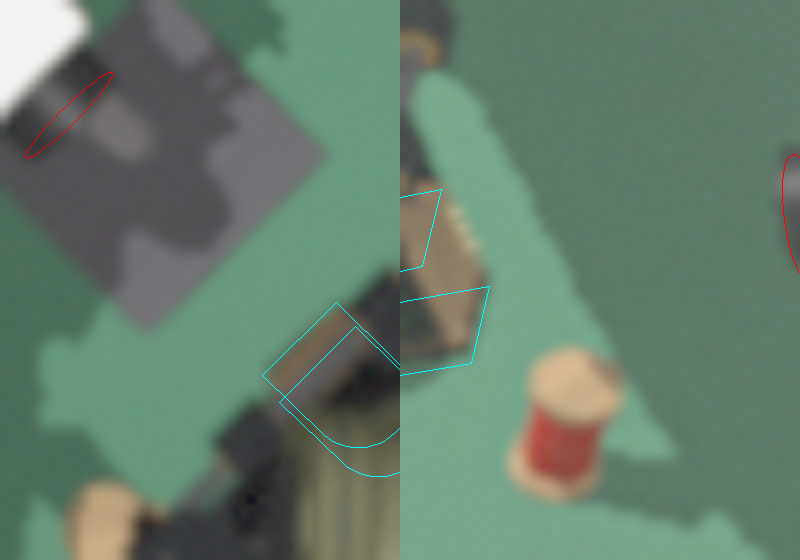

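The block is held in front of the lens. In the scene view its front-bottom corner at about (490,286) matches the prediction, and in the top view the wood's edge near (265–345, 375–305) does too. I'll take one closer check of the lens ring and the block together.

```bash
cat > chk2.py <<'E'
from go import *
import sys
o=manip.get_obs();T=o["tool_rot"];mid=o["eef_pos"]+T@[-1,0,-11.8];B=T@F
P=block(0,0,0,48,-24)@B.T+mid;k=len(P)//2
t=np.linspace(0,2*np.pi,24,endpoint=False)
rows=[]
for n in("top","scene"):
    im=cv2.imread(n+"2raw.png");r=[]
    for ctr,pts in((C,np.vstack([np.c_[0*t+d,21*np.cos(t),21*np.sin(t)]@RC.T+C for d in(0,)])),(mid,np.vstack([np.linspace(P[a],P[b],12) for a,b in((0,1),(k,k+1),(0,k),(1,k+1))]))):
        x,y=np.int32(proj(n,[ctr])[0])-[20,15]
        a=np.uint8(255*(cv2.resize(im[y:y+30,x:x+40],(400,300),interpolation=cv2.INTER_CUBIC)/255.)**.45)
        for u,v in (proj(n,pts)-[x,y]+.5)*10:
            cv2.circle(a,(int(u),int(v)),1,(0,0,255),-1)
        r.append(a)
    rows.append(np.hstack(r))
cv2.imwrite("pics/"+sys.argv[1],np.vstack(rows))
E
python3 chk2.py f2.png
```

```text
(no output)
```

View pics/f2.png

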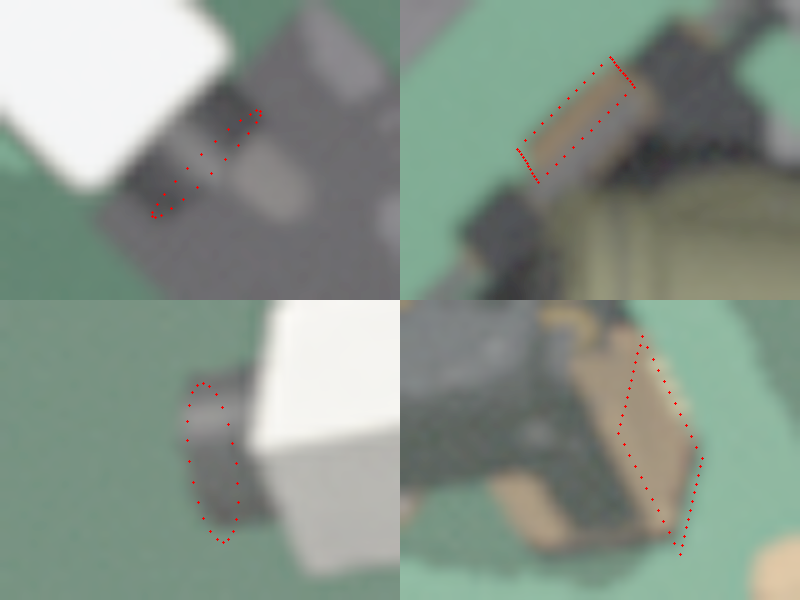

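Run:
```python
from go import *
o=manip.get_obs();T=o["tool_rot"];mid=o["eef_pos"]+T@[-1,0,-11.8]
I={n:cv2.imread(n+"2raw.png").astype(np.float32) for n in M}
G={n:(I[n][:,:,1]-.5*I[n][:,:,0]-.5*I[n][:,:,2])/(I[n].sum(2)+1) for n in M}
d=np.arange(-12,12.1,.5)
def edge(name,n,pts,u):
    pr=[]
    for s in d:
        p=proj(n,pts+s*u).astype(np.float32);pr.append(cv2.remap(G[n],p[:,:1].copy(),p[:,1:].copy(),cv2.INTER_LINEAR).mean())
    pr=np.array(pr);h=(pr.max()+pr.min())/2;i=np.where(np.diff(np.sign(pr-h)))[0]
    print(name,n,[round(float(np.interp(h,sorted(pr[j:j+2]),d[j:j+2] if pr[j]<pr[j+1] else d[j:j+2][::-1])),1) for j in i],(pr[::6]*100).round(1))
X,Y,Z=RC.T
bl=lambda y0,y1,z0,z1:mid+np.array([16*X+y*Y+z*Z for y,z in zip(np.linspace(y0,y1,9),np.linspace(z0,z1,9))])
edge("blk bottom-front +x","top",bl(-15,15,-24,-24),X)
edge("blk bottom-front +x","scene",bl(-15,15,-24,-24),X)
edge("blk face side +x(+y edge)","scene",bl(19,19,-18,18),X)
edge("blk bottom-front -z","scene",bl(-15,15,-24,-24),-Z)
a=np.linspace(0,2*np.pi,73);ring=C+np.outer(np.cos(a),21*Y)+np.outer(np.sin(a),21*Z)
p=proj("scene",ring)
i=np.argsort(p[:,0])[:9];edge("lens left -x","scene",ring[i],-X)
j=np.argmin(p[:,1]);k=np.argmax(p[:,1])
edge("barrel top +z","scene",ring[j]+np.outer(np.arange(3,13,1.),X),Z)
edge("barrel bottom -z","scene",ring[k]+np.outer(np.arange(3,13,1.),X),-Z)
```

```text
blk bottom-front +x top [-1.5] [ 0.1  0.4  1.3  4.7 12.  15.7 16.4 16.4 16.4]
blk bottom-front +x scene [-2.5] [ 2.9  2.7  3.2  7.6 13.3 14.6 14.6 14.6 14.6]
blk face side +x(+y edge) scene [1.3] [ 1.1  0.9  0.9  2.   5.7 10.7 14.1 14.8 14.6]
blk bottom-front -z scene [-4.5] [ 0.9  2.   5.5 10.1 13.3 14.4 14.7 14.7 14.7]
lens left -x scene [1.8] [ 0.4  0.4  0.4  0.3  2.9  8.4 11.5 12.  11.9]
barrel top +z scene [2.7] [ 0.4  0.3  0.4  0.6  2.1  6.6 10.7 11.8 11.5]
barrel bottom -z scene [-5.3] [ 1.7  2.6  5.9  9.6 11.7 12.1 12.1 11.9 11.9]
```

```bash
python3 -m pendant '[{"tx":0.001,"ty":0.0005,"tz":0,"wx":0,"wy":0,"wz":0},{"tx":0.001,"ty":0.0005,"tz":0,"wx":0,"wy":0,"wz":0},{"tx":0.001,"ty":0.0005,"tz":0,"wx":0,"wy":0,"wz":0},{"tx":0.001,"ty":0.0005,"tz":0,"wx":0,"wy":0,"wz":0},{"tx":0.001,"ty":0.0005,"tz":0,"wx":0,"wy":0,"wz":0}]'
python3 -m pendant '[{"tx":0,"ty":0,"tz":0,"wx":0,"wy":0,"wz":0},{"tx":0,"ty":0,"tz":0,"wx":0,"wy":0,"wz":0},{"tx":0,"ty":0,"tz":0,"wx":0,"wy":0,"wz":0},{"tx":0,"ty":0,"tz":0,"wx":0,"wy":0,"wz":0},{"tx":0,"ty":0,"tz":0,"wx":0,"wy":0,"wz":0}]'
python3 -c "
from go import *
delta(*target(-1,0));print(abs(manip.get_obs()['dq']).max());print(manip.job_done())"
```

```text
t: 6.47
eef_pos: [521.4, 217.9, 202.8]
tool_rot: [[0.568, 0.755, 0.328], [0.653, -0.656, 0.378], [0.5, -0.001, -0.866]]
contact_force: [0.4, -0.7, -0.4]
width: 38.2
gripper_force: 24.7
t: 6.88
eef_pos: [521.4, 217.9, 202.8]
tool_rot: [[0.568, 0.755, 0.328], [0.653, -0.656, 0.378], [0.5, -0.001, -0.866]]
contact_force: [0.3, -0.3, -0.4]
width: 38.8
gripper_force: 24.7
t 6.88 pos [521.4 217.9 202.8] shift m [-0.0009  0.0003  0.0001] rot [-0.0012 -0.0004  0.001 ] w 38.8 F 24.7 [ 0.3 -0.3 -0.4]
0.05074125246193045
the job is handed in; nothing more can be done
None
```

I picked out the short heel block and handed the job in at 6.9 s. It is held steady, upright and square in front of the inspection camera, 12 cm from the lens and on its axis to within about 2 mm by my measurements; the judge gave no verdict.

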